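# Reset the inspection camera to its marked height

### The arm

A 6-joint arm with a two-finger parallel gripper is mounted at the origin on the work surface. World frame = base frame: x ahead of the robot, y to its left, z up, the work surface at z = 0. Lengths are in m, angles in rad, forces in N, time in s.
With the tool pointing down it reaches from about 0.425 to 0.95 m from the base axis. Payload 3.5 kg.
Tool frame: the origin (TCP) lies at the very end of the fingers, on their centre line; the grasp point (between the pads) lies 19 mm behind it (tcp_to_grasp is the distance from the TCP to the grasp point, in m); z points along the fingers, y is the direction in which the jaws open and shut (so a half turn about z gives the same grasp; the last joint's range is limited). The gripper opens to 85 mm and grips with 20 to 120 N. Pads are 22 mm wide; open, the fingers measure 114 mm over their backs; the gripper's body (76 mm by 85 mm) begins 54 mm behind the grasp point. The pads swing forward as they close: fully open they stand 13 mm farther back than shut.
Start: joints at [1.111, 0.286, 1.577, -0, 1.279, -0.15], TCP at [0.206, 0.643, 0.231] pointing down, gripper open.
Joint ranges: [-2.77, 2.77], [-0.9, 2.22], [0.21, 2.48], [-1.53, 4.67], [0.24, 2.81], [-2.84, 2.84]. Speed limits (rad/s): [2.79, 2.79, 3.14, 3.14, 3.14, 3.14].

### API

Orientations are given as a unit quaternion [w, x, y, z].
In Python, from station import * gives the robot as it stands.
- The arm moves only by the tool arm_command, never from a script. Its argument "steps" is text: rows parted by semicolons, each of 6 numbers parted by spaces: the shift along the tool's x, y, z in m, then the turn, a rotation vector about the tool's x, y, z in degrees. In form: x y z ax ay az; .... A call has exactly 8 rows; each row is the pose to reach, as a shift and turn from the pose commanded when the call began, along the tool's axes at that moment; what a row does not reach only later rows make up. A row lasts 1/10 s, in which the tool goes at most 50 mm and 8.59 degrees, less where a joint would pass 70% of its speed; a pose out of reach is approached as far as the arm can. A call with a gripper value outside its range is refused whole. "fingers" is the finger opening in m, from 0 to 0.0854, set as the call begins (left out, the last holds). The fingers move at their own pace and stop on an object; "grip_force" is the grip in N (left out, the last holds). Time passes only in rows, so rows that repeat a pose let the fingers close, or fill a call up. It gives the time, the measured TCP pose, the force and the opening at its end, in the units of the state.
- read_state(): the state, without advancing time (a new reading comes with each control period).
- grab_frame(name): name is "scene" or "top"; returns a dict with "frame" (384x512x3 uint8, red, green, blue), "z_map" (384x512 float32, m along the optical axis (not along the pixel's ray), 0 where there is no reading), "intrinsics" (3x3 intrinsics, pixels), "k1" (the pictures are not rectified: a ray, as slopes to the right and down, at radius r is drawn at 1 + k1 r^2 times it, then the intrinsics apply), "origin" and "rotation" of the camera in the world. Camera axes: x right, y down, z forward; pixel columns grow to the right and rows downward; lengths in m; the calibration is good to about 2 mm. A picture is of the moment at which its call begins.
- sign_off(): hands the job in, once; it reports no verdict.
The state is a dict: "time": time; "joint_pos": joint angles; "joint_velocities": joint speeds; "effort": joint torques, N m; "eef_pos": TCP position; "ee_rot": TCP orientation; "contact_force": force on the tool from outside, world axes, zero at the start; "moment": the same for the moment, N m; "finger_gap": finger opening in m.
Only numpy, scipy, OpenCV 4.12 (cv2) and the standard library are available. Lean on these libraries where they do the work, as an engineer would, in place of code of your own. Each camera call takes 0.05 s, during which the arm holds its last target.

### The job

Bring the inspection camera back down to its marked height: wind the handwheel clockwise until the red line on its dial is about an eighth of a turn past the pointer, then come back anticlockwise and stop with the red line on the pointer, so that the slack in the screw is taken up in the raising direction. Then clamp the setting by swinging the orange lock lever fully home to the yellow mark, and let go. Leave the other things on the bench where they are.

Things in the scene. Friction and masses are not known exactly. Their poses are not given: they have to be found in the camera images.
- stand: Fixed ivory camera stand, base 200 x 170 mm. Origin on the bench under the vertical handwheel axis; x points away from the camera, z up. Handwheel on top (dial face at z = 214 mm); the pointer bracket stands on the -x side, 68 to 76 mm from the axis, level with the dial; camera below it (top about z = 155 mm). Lock lever on the -y side over a plate with a green (open) and a yellow (locked) mark.
- dial_centre (a point): Handwheel, 124 mm across, 12 mm thick, top face black with 50 white divisions (7.2 degrees each) and a bold red line. Point on the axis in the top face, z = 214 mm; its frame turns with the wheel: x to the red line, the crank handle on -y. Clockwise from above lowers the camera. Turning takes about 4 N at the handle (1.2 N within the slack); it stays where left. Clamped when locked.
- screw (a joint): Angle of the lead screw, rad, positive anticlockwise from above (camera up, 10 mm a turn); ends at -1.6 and 3.0, starts at 1.3 to 2.5. Its value plus joint handwheel minus 0.45 is how far the red line stands anticlockwise of the pointer (starts at 0.9 to 2.5).
- handwheel (a joint): Slack of the handwheel on the screw, rad (not the dial angle): 0 when the wheel drives the screw clockwise (lowering), 0.45 (26 degrees) when it drives it anticlockwise (slack taken up on the raising side), in between when loose. After a reversal the wheel turns 0.45 rad before the camera follows.
- handle_grip (a point): Middle of the upright black crank handle, a freely spinning sleeve 18 mm in diameter, from z = 219 to 262 mm; this point is at z = 240 mm, 42 mm from the wheel's axis. It has room for the fingers all round; the dial's face is 26 mm below this point.
- red_line (a point): Outer end of the red line on the dial, 60 mm from the axis, in the dial's top face.
- index_line (a point): The pointer's place on the dial: fixed on the stand, 60 mm from the axis on the -x side, level with the dial's top face. The red line is on the pointer when red_line is here.
- lock_ring (a joint): Lock ring angle, rad: 0 fully open (lever over the green mark), 1.047 at the stop (lever over the yellow mark, locked); grows clockwise seen from above. It starts at 0 to 0.25. Turning needs about 2 to 3 N at the lever, a little more over the last third as the brake bites; it stays where it is left.
- lock_lever (a point): The upright orange knob at the end of the lock lever, 18 mm in diameter, from z = 194 to 238 mm; this point is on its axis at z = 222 mm, 105 mm from the wheel's axis. The black lever arm, 8 mm thick, is below it with its top at z = 192 mm.
- locked_mark (a point): Where lock_lever is when the ring is at the yellow mark: fixed on the stand, 105 mm from the axis, 120 degrees clockwise from the stand's x axis, at z = 222 mm.
- wipes_tub: Bystander: white tub with a blue band, 96 mm in diameter, 165 mm tall, loose. Origin under its centre.
- blue_tray: Bystander: empty blue tray, 170 x 120 x 35 mm, loose. Origin under its centre.
- glove_box: Bystander: pale glove box, 125 x 220 x 70 mm (85 mm with the blue glove sticking out), loose. Origin under its centre.
- marker_pen: Bystander: grey and black marker pen, 135 mm long, 16 mm thick, lying on paper sheets, loose. Origin under its middle.

How it is judged:
On the way, in this order (a step that is already met when the one before it is completed fails the run):
1. the red line has been wound clockwise past the pointer by at least 27 degrees (more than the slack) (y of red_line in the frame of stand above 0.027 m and x of red_line in the frame of stand below 0.05 m), for 0.05 s.
2. the red line is back on the pointer (within 5 mm) with the slack taken up on the raising side (0.30 rad or more) (distance between red_line and index_line below 0.005 m and value of joint handwheel above 0.3 rad), for 0.2 s.
3. the lock ring is at its locked mark (0.95 rad or more) (value of joint lock_ring above 0.95 rad), for 0.2 s.
At the end, for the whole second after the job is handed in: The red line is within 5 mm of the pointer, the slack is taken up on the raising side (joint handwheel over 0.30 rad), the lock ring is at its locked mark (over 0.95 of 1.047 rad), and the handwheel is at rest (all of step 2 and value of joint lock_ring above 0.95 rad and velocity of joint handwheel between -0.05 and 0.05 rad/s); the robot touches nothing.
It fails at once if a bystander (tub, tray, glove box or pen) is moved more than 30 mm (distance of any of wipes_tub, blue_tray, glove_box, marker_pen from where it was at the start of the episode above 0.03 m).
It also fails if it takes over 64 s, if anything falls off the work surface, if the arm or the gripper's body presses on something with over 40 N, if the wrist force passes 120 N, or if a joint passes its speed limit or range.

## Working session

There is one attempt and no reset: what is moved stays moved. The work goes in short steps, Python scripts to look and compute and a tool call to move; the robot and the scene stay as the last step left them, time stands still between calls to the robot, and variables do not carry over. Pictures are saved under pics/ and viewed, and the job is handed in when it is done.

Besides the shell and the picture viewer there is one more tool, called after ">>>" as name(argument=value, ...) on one line, values as JSON. arm_command: Moves the arm, as the interface text tells. Its arguments: {"type":"object","properties":{"steps":{"type":"string"},"fingers":{"type":"number"},"grip_force":{"type":"number"}},"required":["steps"]}

```bash
ls; mkdir -p pics; python3 - <<'E'
from station import *
import cv2,numpy as np
print(read_state())
for n in("scene","top"):
    f=grab_frame(n); cv2.imwrite(f"pics/{n}0.png",f["frame"][:,:,::-1]); np.savez(f"{n}0.npz",**f)
    print(n,f["intrinsics"],f["k1"],f["origin"],f["rotation"])
E
```

```text
pics
{'time': 0.0, 'joint_pos': array([ 1.11100921e+00,  2.87150280e-01,  1.57818329e+00,  5.75490348e-06,
        1.27862454e+00, -1.50008183e-01]), 'joint_velocities': array([-0.00027751,  0.00040565,  0.0014245 ,  0.00022461,  0.00032188,
        0.00089519]), 'effort': array([-4.01504622e-04, -4.05990887e+01, -2.92626125e+01, -1.88961303e-04,
        5.93153542e-03,  8.37903741e-06]), 'eef_pos': array([0.20544963, 0.64227544, 0.22995405]), 'ee_rot': array([-3.57676562e-04,  1.54271605e-01,  9.88027769e-01, -1.12734905e-03]), 'contact_force': array([ 0.84664754,  0.29963263, -0.32786013]), 'moment': array([-0.00893098, -0.0091022 , -0.0445699 ]), 'finger_gap': 0.08511825166900758}
scene [[462.49402699   0.         250.58978117]
 [  0.         462.49402699 192.43614116]
 [  0.           0.           1.        ]] -0.18725751597691617 [ 1.12084267 -0.73307272  1.13826305] [-0.34963651  0.87505896  0.30929387 -0.12791964]
top [[396.76709205   0.         258.10900165]
 [  0.         396.76709205 190.68710006]
 [  0.           0.           1.        ]] -0.009693759773249088 [ 0.35104847 -0.02455231  1.26146389] [ 0.05094849 -0.70397466  0.70639945 -0.05313906]
```

View pics/scene0.png

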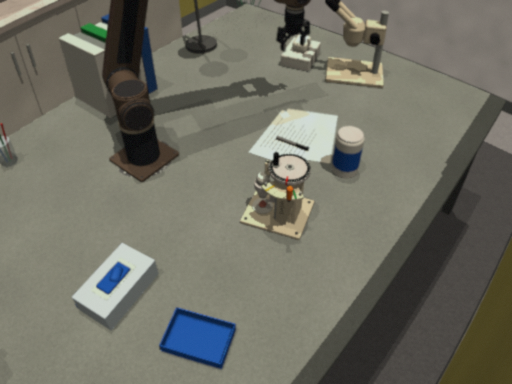

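View pics/top0.png

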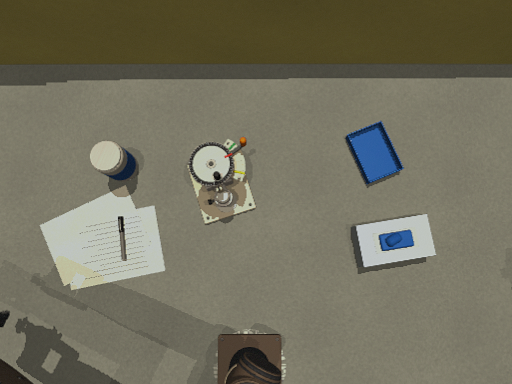

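```bash
python3 - <<'E'
import cv2
a=cv2.imread("pics/top0.png")[120:240,160:280]
b=cv2.imread("pics/scene0.png")[140:240,230:330]
cv2.imwrite("pics/c1.png",cv2.resize(a,(600,600),interpolation=cv2.INTER_CUBIC))
cv2.imwrite("pics/c2.png",cv2.resize(b,(600,600),interpolation=cv2.INTER_CUBIC))
E
```

```text
(no output)
```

View pics/c1.png

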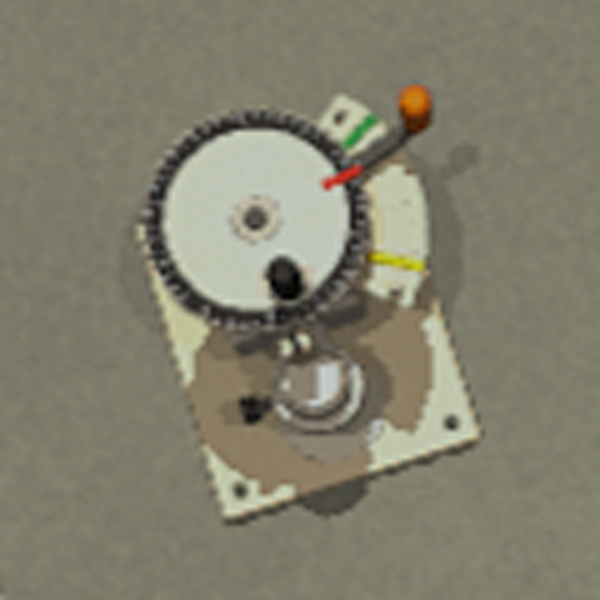

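View pics/c2.png

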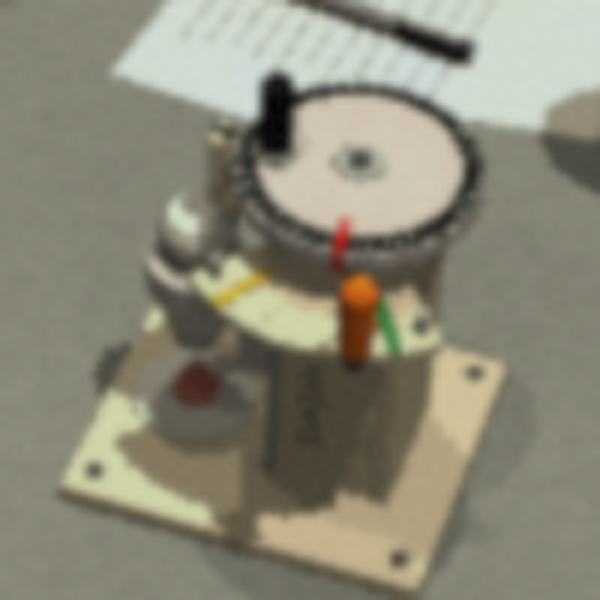

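```bash
cat > h.py <<'E'
import numpy as np, cv2
from scipy.spatial.transform import Rotation as R
def rot(f):
    q=np.array(f["rotation"]); 
    return q if q.shape==(3,3) else R.from_quat(q,scalar_first=True).as_matrix()
def project(f,P):
    P=np.atleast_2d(P); p=(P-f["origin"])@rot(f); s=p[:,:2]/p[:,2:]
    s=s*(1+f["k1"]*(s**2).sum(1,keepdims=True)); K=f["intrinsics"]
    return s@np.diag([K[0,0],K[1,1]])+K[:2,2]
def ray(f,uv):
    uv=np.atleast_2d(np.array(uv,float)); K=f["intrinsics"]
    s=(uv-K[:2,2])/[K[0,0],K[1,1]]; d=s.copy()
    for _ in range(20): d=s/(1+f["k1"]*(d**2).sum(1,keepdims=True))
    return np.c_[d,np.ones(len(d))]
def onplane(f,uv,z):
    d=ray(f,uv)@rot(f).T; o=np.array(f["origin"]); return o+d*((z-o[2])/d[:,2])[:,None]
def depthpt(f,uv):
    uv=np.atleast_2d(uv); d=ray(f,uv); z=np.array([f["z_map"][int(round(v)),int(round(u))] for u,v in uv])
    return (d*z[:,None])@rot(f).T+f["origin"]
E
python3 - <<'E'
from h import *
T=np.load("top0.npz");S=np.load("scene0.npz")
c=lambda x,y:(160+(x+.5)/5-.5,120+(y+.5)/5-.5)
s=lambda x,y:(230+(x+.5)/6-.5,140+(y+.5)/6-.5)
print("axis",onplane(T,c(256,218),.214),onplane(S,s(360,160),.214), depthpt(T,[c(230,240)]))
print("handle top",onplane(T,c(285,272),.262),onplane(S,s(277,82),.262))
print("red",onplane(T,c(342,177),.214),onplane(S,s(341,240),.214))
print("knob top",onplane(T,c(414,100),.238),onplane(S,s(360,290),.238))
print("yel",onplane(T,[c(375,258),c(425,268)],.19))
print("basecorners",onplane(T,[c(225,520),c(478,435)],.01),onplane(S,[s(63,490),s(415,592),s(505,360)],.01))
E
```

```text
axis [[0.58183227 0.09919096 0.214     ]] [[0.58018839 0.10182386 0.214     ]] [[0.56919459 0.11265087 0.21679293]]
handle top [[0.54294083 0.07826597 0.262     ]] [[0.54563782 0.07793761 0.262     ]]
red [[0.60434421 0.05299178 0.214     ]] [[0.60558699 0.05107612 0.214     ]]
knob top [[0.64038568 0.0132552  0.238     ]] [[0.64466229 0.01002441 0.238     ]]
yel [[0.56444083 0.03627537 0.19      ]
 [0.55875777 0.00877139 0.19      ]]
basecorners [[ 0.43252306  0.1401276   0.01      ]
 [ 0.48580914 -0.01937337  0.01      ]] [[ 0.48778817 -0.02098827  0.01      ]
 [ 0.67354565  0.03962394  0.01      ]
 [ 0.61887032  0.20462063  0.01      ]]
```

```bash
cat >> h.py <<'E'
def red(f,ax,zr=.214):
    im=f["frame"].astype(int); uv0=project(f,[ax[0],ax[1],.214])[0]
    m=(im[...,0]>120)&(im[...,0]-im[...,1]>70)&(abs(im[...,1]-im[...,2])<45)
    v,u=np.nonzero(m); P=onplane(f,np.c_[u,v],zr)
    r=np.hypot(P[:,0]-ax[0],P[:,1]-ax[1]); k=(r>.03)&(r<.068)
    P=P[k]; w=(im[v,u,0]-im[v,u,1])[k]
    if len(P)==0: return None
    d=np.average(P[:,:2],axis=0,weights=w)-ax[:2]
    return len(P),P[:,:2].min(0),P[:,:2].max(0),np.linalg.norm(d),np.degrees(np.arctan2(d[1],d[0]))
E
python3 - <<'E'
from h import *
T=np.load("top0.npz");S=np.load("scene0.npz")
ax=np.array([.581,.1005])
for f in(T,S):
    im=f["frame"].astype(np.int32)
    m=((im.min(2)>165)).astype(np.uint8)
    uv=project(f,[[*ax,.214]])[0]
    n,l,st,ce=cv2.connectedComponentsWithStats(m)
    best=[(st[i,4],ce[i],st[i]) for i in range(1,n) if np.linalg.norm(ce[i]-uv)<12 and st[i,4]>50]
    print(best)
    if best:
        i=[i for i in range(1,n) if np.linalg.norm(ce[i]-uv)<12 and st[i,4]>50][0]
        cs,_=cv2.findContours((l==i).astype(np.uint8),cv2.RETR_EXTERNAL,cv2.CHAIN_APPROX_NONE)
        h=cv2.convexHull(max(cs,key=len))[:,0].astype(float); P=onplane(f,h,.214)
        A=np.c_[2*P[:,:2],np.ones(len(P))]; s=np.linalg.lstsq(A,(P[:,:2]**2).sum(1),rcond=None)[0]
        print("circle",s[:2],np.sqrt(s[2]+s[:2]@s[:2]))
    print("red",red(f,ax))
E
```

```text
[(np.int32(825), array([210.09818182, 162.25818182]), array([193, 146,  36,  35, 825], dtype=int32))]
circle [0.58182227 0.09940444] 0.04803246928475662
red (14, array([0.59882982, 0.04489621]), array([0.60987568, 0.06108106]), np.float64(0.05332475299412133), np.float64(-63.653190309802774))
[(np.int32(436), array([290.99311927, 167.28899083]), array([274, 157,  32,  21, 436], dtype=int32))]
circle [0.58196326 0.09983574] 0.04548738760820045
red (8, array([0.6007129 , 0.04571584]), array([0.60802293, 0.06062065]), np.float64(0.0530826247711829), np.float64(-63.69131557519964))
```

>>> arm_command(steps="-0.031 -0.027 -0.014 0 0 0; -0.062 -0.054 -0.028 0 0 0; -0.093 -0.081 -0.042 0 0 0; -0.124 -0.108 -0.056 0 0 0; -0.155 -0.135 -0.07 0 0 0; -0.186 -0.162 -0.08 0 0 0; -0.217 -0.189 -0.09 0 0 0; -0.248 -0.216 -0.1 0 0 0", fingers=0.05, grip_force=50)

```text
time: 0.9
eef_pos: [0.3764, 0.3599, 0.3313]
ee_rot: [-0.0, 0.154, 0.988, -0.0]
contact_force: [0.4, -0.1, -0.2]
finger_gap: 0.0502
```

>>> arm_command(steps="-0.031 -0.027 0 0 0 6.7; -0.062 -0.054 0 0 0 13.4; -0.093 -0.081 0 0 0 20.1; -0.124 -0.108 0 0 0 26.8; -0.155 -0.135 0 0 0 33.5; -0.186 -0.162 0 0 0 40.2; -0.217 -0.189 0 0 0 47; -0.247 -0.216 0 0 0 54")

```text
time: 1.7
eef_pos: [0.5459, 0.0789, 0.3308]
ee_rot: [-0.0, 0.588, 0.809, -0.0]
contact_force: [0.2, 0.8, -0.1]
finger_gap: 0.0499
```

```bash
cat >> h.py <<'E'
def st():
    from station import read_state
    s=read_state(); M=R.from_quat(s["ee_rot"],scalar_first=True).as_matrix()
    print("t",s["time"],"p",s["eef_pos"].round(4),"gap",round(s["finger_gap"],4),"F",s["contact_force"].round(1),"x",M[:,0].round(3),"y",M[:,1].round(3),"j",s["joint_pos"].round(2))
    return s,M
E
python3 - <<'E'
from h import *
s,M=st()
print(M.T@(np.array([.545,.0795,.225])-s["eef_pos"]))
E
```

```text
t 1.7 p [0.5459 0.0789 0.3308] gap 0.0499 F [ 0.2  0.8 -0.1] x [-0.308  0.951  0.   ] y [ 0.951  0.308 -0.001] j [-0.04 -0.05  1.76  0.    1.43 -0.35]
[ 0.00081319 -0.00057449  0.10576612]
```

>>> arm_command(steps="0.001 0 0.02 0 0 0; 0.001 0 0.04 0 0 0; 0.001 0 0.06 0 0 0; 0.001 0 0.075 0 0 0; 0.001 0 0.09 0 0 0; 0.001 0 0.1 0 0 0; 0.001 0 0.105 0 0 0; 0.001 0 0.105 0 0 0")

```text
time: 2.5
eef_pos: [0.545, 0.0816, 0.2258]
ee_rot: [-0.0, 0.586, 0.81, -0.0]
contact_force: [-0.1, 0.3, -0.2]
finger_gap: 0.0501
```

```bash
python3 - <<'E'
from h import *
from station import *
s,M=st()
f=grab_frame("scene"); cv2.imwrite("pics/g1.png",cv2.resize(f["frame"][130:240,220:340,::-1],(720,660),interpolation=cv2.INTER_CUBIC))
E
```

```text
t 2.5 p [0.545  0.0816 0.2258] gap 0.0501 F [-0.1  0.3 -0.2] x [-0.313  0.95   0.   ] y [ 0.95   0.313 -0.001] j [-0.04  0.02  1.89  0.    1.24 -0.35]
```

View pics/g1.png

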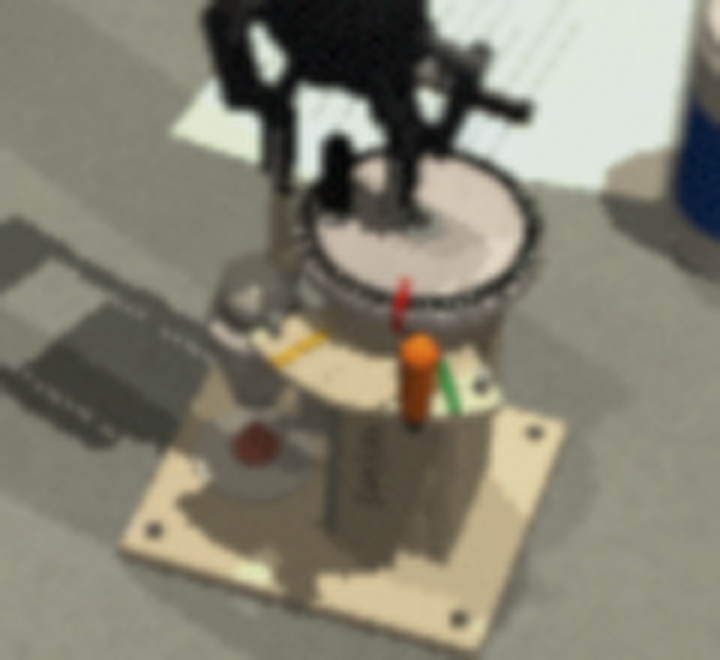

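The handle, at (337,175) in the crop, stands between the fingers at (280,150) and (405,185). I'll shift 2 mm and close.

>>> arm_command(steps="-0.002 0 0 0 0 0; -0.002 0 0 0 0 0; -0.002 0 0 0 0 0; -0.002 0 0 0 0 0; -0.002 0 0 0 0 0; -0.002 0 0 0 0 0; -0.002 0 0 0 0 0; -0.002 0 0 0 0 0", fingers=0.005, grip_force=50)

```text
time: 3.35
eef_pos: [0.5443, 0.0783, 0.2276]
ee_rot: [-0.001, 0.586, 0.81, -0.003]
contact_force: [-7.2, -2.8, 6.2]
finger_gap: 0.0168
```

```bash
cat > plan.py <<'E'
from h import *
import sys
s,M=st()
ax=np.array([.582,.0995]); p=s["eef_pos"]; d=p[:2]-ax
a0=np.degrees(np.arctan2(d[1],d[0])); r=np.linalg.norm(d); print("r",r,"handle ang",a0,"red ccw of ptr",(a0+90+161.7+180)%360-180)
tot=float(sys.argv[1]); r0=.0425
# displacements relative to start, on the arc of radius r0 about ax
for i in range(1,9):
    a=np.radians(a0+tot*i/8); t=np.r_[ax+r0*np.array([np.cos(a),np.sin(a)]),p[2]]
    print((M.T@(t-p)).round(4)[:2])
E
python3 plan.py -40
```

```text
t 3.35 p [0.5443 0.0783 0.2276] gap 0.0168 F [-7.2 -2.8  6.2] x [-0.314  0.95  -0.002] y [ 0.95   0.314 -0.005] j [-0.04  0.02  1.89 -0.    1.24 -0.36]
r 0.043207006633547686 handle ang -150.6878151676968 red ccw of ptr 101.0121848323032
[0.0038 0.0001]
[ 0.0075 -0.0001]
[0.0112 0.    ]
[0.0149 0.0004]
[0.0185 0.0012]
[0.0221 0.0022]
[0.0255 0.0036]
[0.0289 0.0052]
```

>>> arm_command(steps="0.0038 0 0 0 0 0; 0.0075 0 0 0 0 0; 0.011 0 0 0 0 0; 0.015 0.0004 0 0 0 0; 0.0185 0.0012 0 0 0 0; 0.022 0.0022 0 0 0 0; 0.0255 0.0036 0 0 0 0; 0.029 0.005 0 0 0 0")

```text
time: 4.15
eef_pos: [0.5407, 0.1077, 0.2276]
ee_rot: [0.0, 0.586, 0.81, -0.002]
contact_force: [-1.2, -2.3, 3.4]
finger_gap: 0.0167
```

```bash
python3 plan.py -45; python3 - <<'E'
from h import *
from station import *
f=grab_frame("scene"); print(red(f,np.array([.582,.0995])));cv2.imwrite("pics/g2.png",cv2.resize(f["frame"][130:240,220:340,::-1],(720,660),interpolation=cv2.INTER_CUBIC))
E
```

```text
t 4.15 p [0.5407 0.1077 0.2276] gap 0.0167 F [-1.2 -2.3  3.4] x [-0.313  0.95  -0.002] y [ 0.95   0.313 -0.003] j [ 0.01  0.02  1.88 -0.    1.24 -0.3 ]
r 0.042065171305682145 handle ang 168.7605494235963 red ccw of ptr 60.460549423596376
[0.0037 0.0019]
[0.007  0.0044]
[0.0101 0.0073]
[0.0128 0.0104]
[0.0152 0.0139]
[0.0172 0.0175]
[0.0189 0.0213]
[0.0202 0.0253]
(7, array([0.5665163 , 0.04390832]), array([0.57100559, 0.05772954]), np.float64(0.05075113044968038), np.float64(-105.16121372558577))
```

View pics/g2.png

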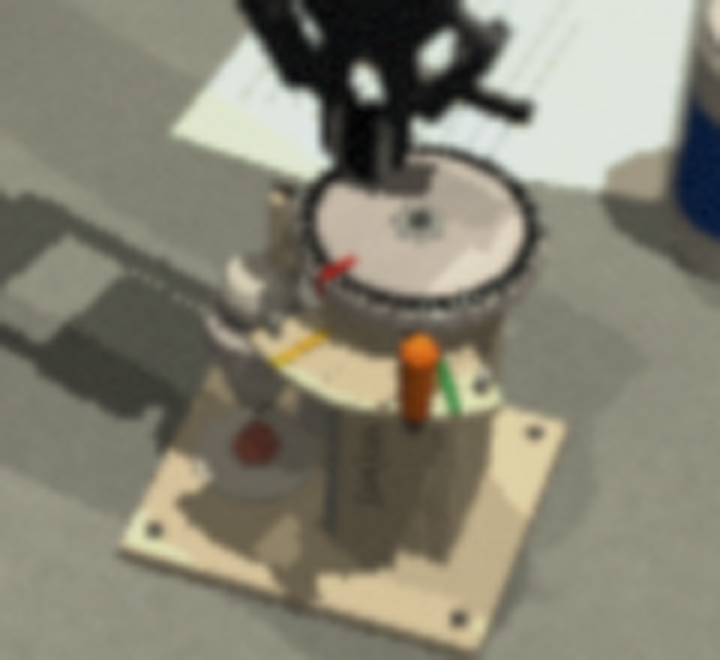

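The red line is at (335,270), about 58° before the pointer. I'll keep winding.

>>> arm_command(steps="0.0037 0.0019 0 0 0 0; 0.007 0.0044 0 0 0 0; 0.01 0.0073 0 0 0 0; 0.0128 0.0104 0 0 0 0; 0.0152 0.0139 0 0 0 0; 0.0172 0.0175 0 0 0 0; 0.0189 0.0213 0 0 0 0; 0.02 0.0253 0 0 0 0")

```text
time: 5.0
eef_pos: [0.5606, 0.1343, 0.2276]
ee_rot: [0.002, 0.586, 0.81, -0.0]
contact_force: [-1.1, -6.7, 6.7]
finger_gap: 0.0169
```

```bash
python3 plan.py -53; python3 - <<'E'
from h import *
from station import *
for n in("scene","top"):
    f=grab_frame(n); print(red(f,np.array([.582,.0995])))
E
```

```text
t 5.0 p [0.5606 0.1343 0.2276] gap 0.0169 F [-1.1 -6.7  6.7] x [-0.313  0.95  -0.004] y [0.95  0.313 0.002] j [ 0.06  0.07  1.83 -0.    1.24 -0.26]
r 0.040866933568625884 handle ang 121.53773171991189 red ccw of ptr 13.237731719911835
[0.0024 0.0045]
[0.0027 0.0094]
[0.0024 0.0143]
[0.0016 0.0191]
[0.0002 0.0238]
[-0.0017  0.0283]
[-0.0042  0.0326]
[-0.0071  0.0365]
(6, array([0.5322056 , 0.07019265]), array([0.54365099, 0.07937114]), np.float64(0.05085944848392024), np.float64(-150.6515470057085))
(16, array([0.52760684, 0.06846581]), array([0.54395826, 0.07935273]), np.float64(0.05318235754219979), np.float64(-151.36171911809726))
```

>>> arm_command(steps="0.0024 0.0045 0 0 0 0; 0.0027 0.0094 0 0 0 0; 0.0024 0.0143 0 0 0 0; 0.0016 0.019 0 0 0 0; 0.0002 0.0238 0 0 0 0; -0.0017 0.0283 0 0 0 0; -0.0042 0.0326 0 0 0 0; -0.007 0.0365 0 0 0 0")

```text
time: 5.9
eef_pos: [0.5958, 0.1375, 0.2275]
ee_rot: [0.001, 0.586, 0.81, -0.003]
contact_force: [-4.8, -9.1, 8.1]
finger_gap: 0.0165
```

```bash
python3 plan.py 41; python3 - <<'E'
from h import *
from station import *
for n in("scene","top"):
    f=grab_frame(n); print(red(f,np.array([.582,.1])))
    a=f["frame"][130:240,220:340,::-1] if n=="scene" else f["frame"][120:240,160:280,::-1]
    cv2.imwrite("pics/g3%s.png"%n,cv2.resize(a,(600,600),interpolation=cv2.INTER_CUBIC))
E
```

```text
t 5.9 p [0.5958 0.1375 0.2275] gap 0.0165 F [-4.8 -9.1  8.1] x [-0.313  0.95  -0.005] y [ 0.95   0.313 -0.005] j [ 0.06  0.15  1.74 -0.01  1.25 -0.25]
r 0.04043245281874574 handle ang 70.10455022262379 red ccw of ptr -38.19544977737621
[ 0.0038 -0.0018]
[ 0.0058 -0.0051]
[ 0.0074 -0.0085]
[ 0.0087 -0.0121]
[ 0.0097 -0.0158]
[ 0.0103 -0.0195]
[ 0.0107 -0.0233]
[ 0.0106 -0.0271]
None
None
```

View pics/g3scene.png

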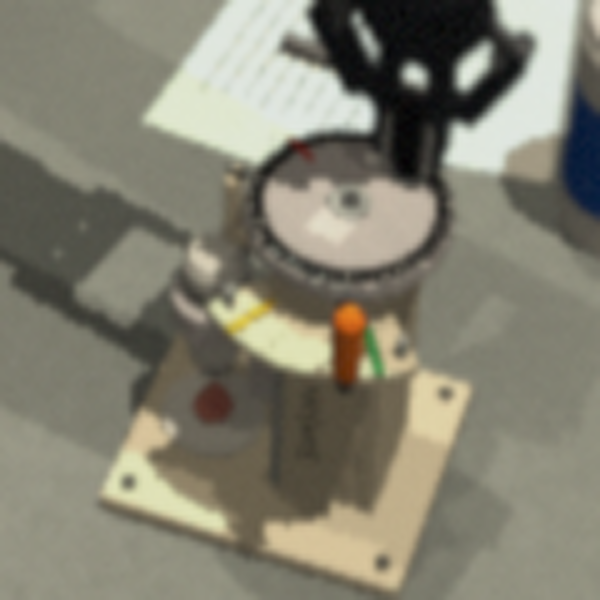

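View pics/g3top.png

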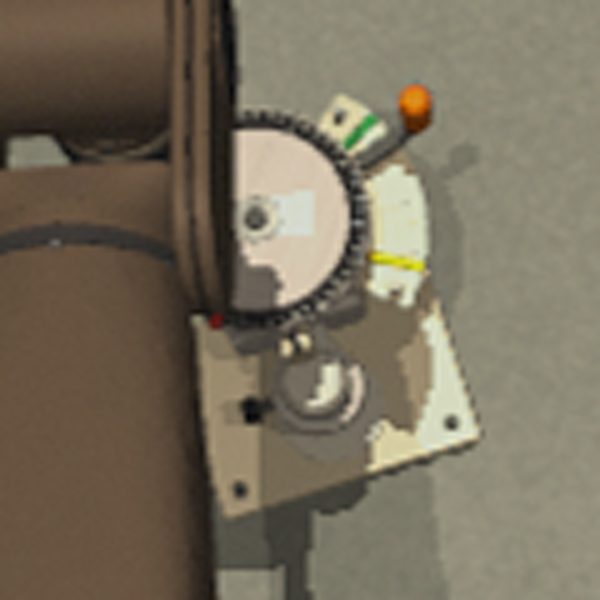

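The red line is in shadow at (302,150) in the scene crop, and its tip is at (215,321) in the top crop. It looks past the pointer, so I'll measure it.

```bash
sed -i 's/m=(im\[...,0\]>120)&.*/m=(im[...,0]-im[...,1]>0.3*im[...,0])\&(im[...,0]>40)\&(abs(im[...,1]-im[...,2])<0.2*im[...,0])/' h.py; python3 - <<'E'
from h import *
from station import *
for n in("scene","top"):
    f=grab_frame(n); print(red(f,np.array([.582,.1])))
    for a in (-161.7,):
        a=np.radians(a); print(project(f,[[.582+r*np.cos(a),.1+r*np.sin(a),.214] for r in(.06,.068,.076)]))
T=np.load("top0.npz"); S=np.load("scene0.npz")
a=np.radians(np.array([0,90,180,-90])+18.3)
for F,n,(x0,y0) in((T,"t",(180,130)),(S,"s",(250,140))):
    im=cv2.resize(F["frame"][y0:y0+90,x0:x0+90,::-1],(720,720),interpolation=cv2.INTER_CUBIC)
    P=[[.582+r*np.cos(b),.1+r*np.sin(b),.214] for r in(.062,.068,.076) for b in np.radians(18.3+np.arange(0,360,10))]
    P+= [[.582,.1,.214]]+[[.582+r*np.cos(a[2]),.1+r*np.sin(a[2]),.214] for r in(.06,.065,.07)]
    for i,u in enumerate(project(F,P)): cv2.circle(im,tuple(int(v) for v in (u-[x0,y0]+.5)*8),1,(255,0,255) if i<108 else (0,255,0),-1)
    cv2.imwrite(f"pics/ov{n}.png",cv2.resize(im,(600,600)))
E
```

```text
(9, array([0.52918526, 0.11320251]), array([0.5414969 , 0.12226997]), np.float64(0.050274279489292875), np.float64(159.74881560154412))
[[270.32715246 161.99259395]
 [267.77024172 161.35444199]
 [265.22039993 160.71848424]]
(7, array([0.52234763, 0.11663204]), array([0.52777889, 0.12198403]), np.float64(0.059998751142556844), np.float64(160.40100440077458))
[[217.24464995 183.96342994]
 [218.152073   186.76478887]
 [219.06144571 189.57203873]]
```

View pics/ovt.png

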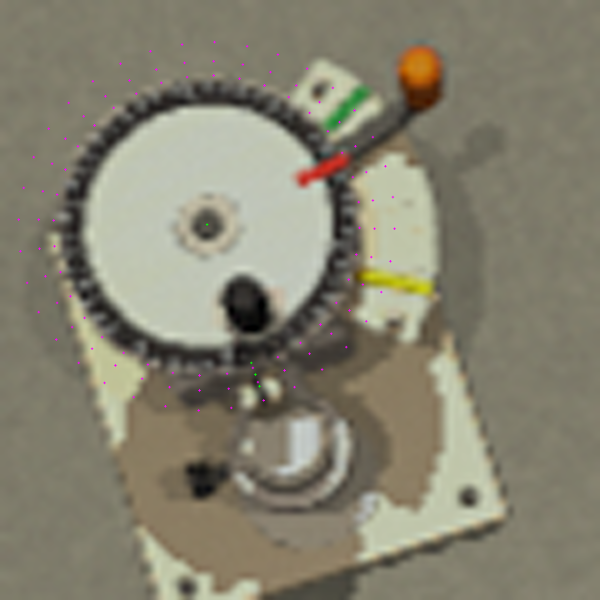

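View pics/ovs.png

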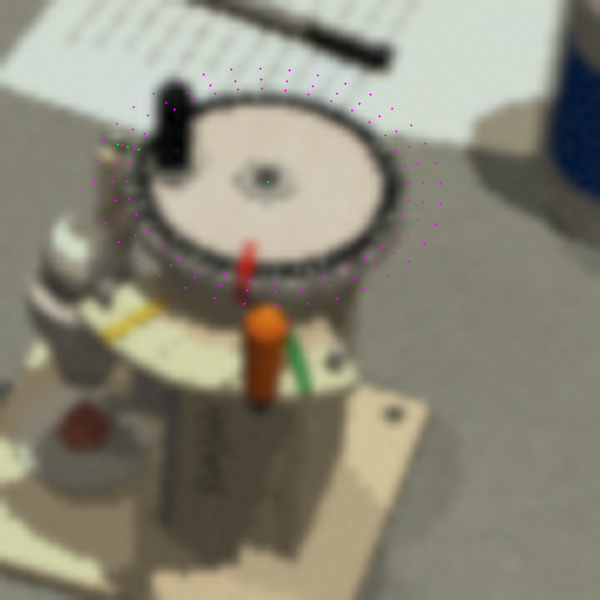

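```bash
python3 plan.py 37
```

```text
t 6.1 p [0.5965 0.1372 0.2276] gap 0.017 F [ 0.3 -9.1  5.1] x [-0.313  0.95  -0.007] y [ 0.95   0.313 -0.002] j [ 0.06  0.15  1.74 -0.01  1.25 -0.25]
r 0.04041647009236704 handle ang 68.98924736602443 red ccw of ptr -39.310752633975596
[ 0.0037 -0.0014]
[ 0.0055 -0.0043]
[ 0.0071 -0.0074]
[ 0.0084 -0.0105]
[ 0.0095 -0.0138]
[ 0.0103 -0.0171]
[ 0.0109 -0.0205]
[ 0.0112 -0.0239]
```

>>> arm_command(steps="0.0015 -0.0016 0 0 0 0; 0.0033 -0.0045 0 0 0 0; 0.005 -0.0075 0 0 0 0; 0.006 -0.0106 0 0 0 0; 0.0073 -0.0138 0 0 0 0; 0.008 -0.017 0 0 0 0; 0.0087 -0.0205 0 0 0 0; 0.009 -0.024 0 0 0 0")

```text
time: 6.9
eef_pos: [0.5737, 0.1391, 0.2277]
ee_rot: [0.005, 0.586, 0.81, 0.001]
contact_force: [3.8, -7.9, 3.1]
finger_gap: 0.0164
```

```bash
python3 plan.py 3; python3 - <<'E'
from h import *
from station import *
for n in("scene","top"):
    f=grab_frame(n); print(red(f,np.array([.582,.1])))
    a=f["frame"][130:200,240:310,::-1] if n=="scene" else f["frame"][130:220,180:270,::-1]
    cv2.imwrite("pics/g4%s.png"%n,cv2.resize(a,(600,600),interpolation=cv2.INTER_CUBIC))
E
```

```text
t 6.9 p [0.5737 0.1391 0.2277] gap 0.0164 F [ 3.8 -7.9  3.1] x [-0.313  0.95  -0.007] y [0.95  0.313 0.008] j [ 0.07  0.1   1.8  -0.01  1.23 -0.25]
r 0.04050849656713275 handle ang 101.87858319882939 red ccw of ptr -6.421416801170608
[ 0.002  -0.0001]
[ 0.002  -0.0003]
[ 0.0021 -0.0006]
[ 0.0021 -0.0009]
[ 0.0021 -0.0012]
[ 0.0021 -0.0014]
[ 0.0021 -0.0017]
[ 0.0022 -0.002 ]
(10, array([0.52591429, 0.08607433]), array([0.5381272 , 0.09492849]), np.float64(0.051472375189067415), np.float64(-169.6205714882013))
(22, array([0.51953605, 0.08445617]), array([0.54127652, 0.09272667]), np.float64(0.05252578526106065), np.float64(-168.3624005490617))
```

View pics/g4scene.png

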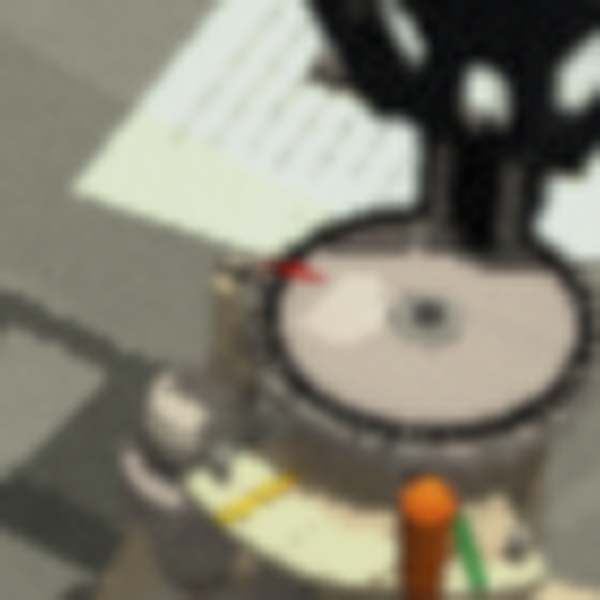

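View pics/g4top.png

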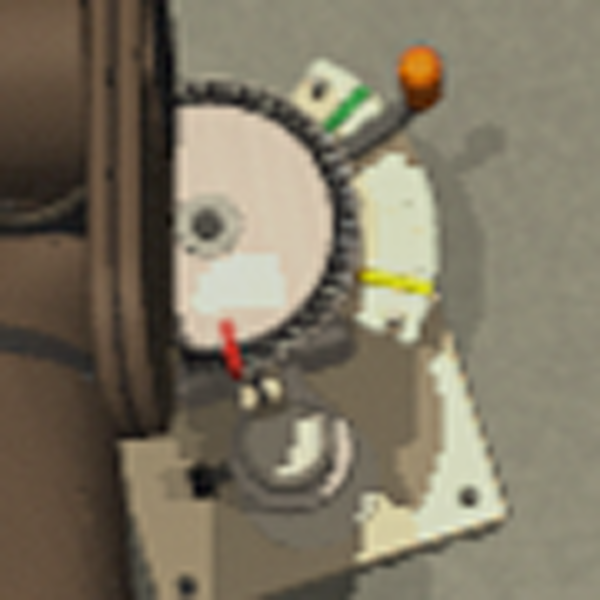

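The red line, (225,323) to (239,375) in the top crop, is about 7° short of the pointer pair at (258,393), so roughly 5 mm more at the handle.

>>> arm_command(steps="0 -0.001 0 0 0 0; 0 -0.002 0 0 0 0; 0 -0.003 0 0 0 0; 0 -0.004 0 0 0 0; 0 -0.005 0 0 0 0; 0 -0.005 0 0 0 0; 0 -0.005 0 0 0 0; 0 -0.005 0 0 0 0")

```text
time: 7.8
eef_pos: [0.5685, 0.1379, 0.2277]
ee_rot: [0.004, 0.586, 0.81, 0.001]
contact_force: [7.2, -6.6, 2.5]
finger_gap: 0.0168
```

```bash
python3 plan.py 3|head -3; python3 - <<'E'
from h import *
from station import *
for n in("scene","top"):
    f=grab_frame(n); print(red(f,np.array([.582,.1])))
    a=f["frame"][130:200,240:310,::-1] if n=="scene" else f["frame"][130:220,180:270,::-1]
    cv2.imwrite("pics/g5%s.png"%n,cv2.resize(a,(600,600),interpolation=cv2.INTER_CUBIC))
E
```

```text
t 7.8 p [0.5685 0.1379 0.2277] gap 0.0168 F [ 7.2 -6.6  2.5] x [-0.313  0.95  -0.006] y [0.95  0.313 0.006] j [ 0.07  0.09  1.81 -0.    1.23 -0.25]
r 0.0406458181693805 handle ang 109.3409041032237 red ccw of ptr 1.0409041032237383
[ 0.0018 -0.0003]
(16, array([0.52164104, 0.07706862]), array([0.54074333, 0.08956473]), np.float64(0.05420088442255656), np.float64(-162.8565147124938))
(22, array([0.52221852, 0.07910844]), array([0.54398399, 0.08739852]), np.float64(0.0531102199294426), np.float64(-161.76634628084076))
```

View pics/g5top.png

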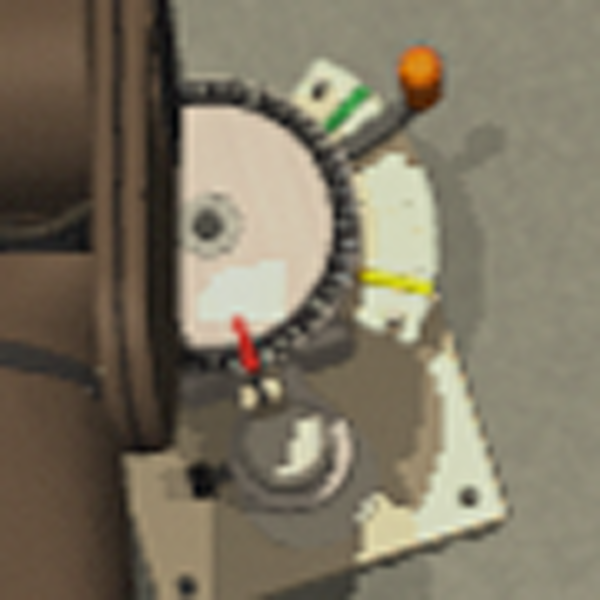

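View pics/g5scene.png

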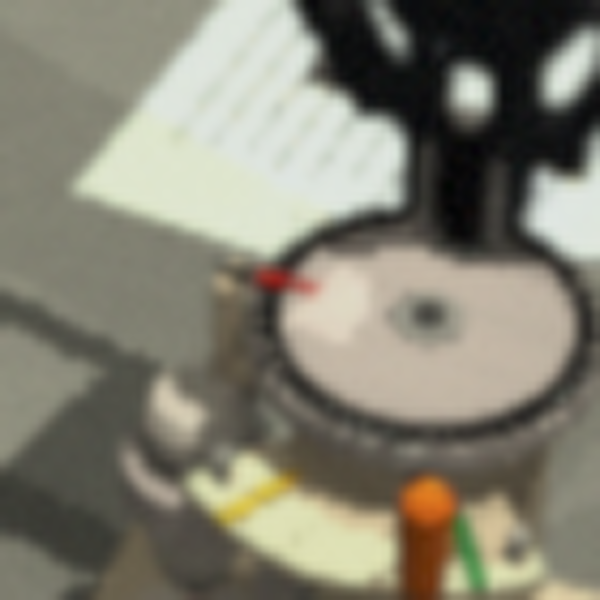

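The red line now points into the notch at (258,385) in the top crop. I'll open and rise.

>>> arm_command(steps="0 0 0 0 0 0; 0 0 0 0 0 0; 0 0 0 0 0 0; 0 0 0 0 0 0; 0 0 -0.02 0 0 0; 0 0 -0.05 0 0 0; 0 0 -0.08 0 0 0; 0 0 -0.1 0 0 0", fingers=0.045)

```text
time: 8.7
eef_pos: [0.5662, 0.1403, 0.3288]
ee_rot: [0.001, 0.586, 0.81, 0.001]
contact_force: [-0.5, -0.2, 0.0]
finger_gap: 0.0448
```

```bash
python3 - <<'E'
from h import *
from station import *
s,M=st()
for n in("scene","top"):
    f=grab_frame(n); print(red(f,np.array([.582,.1])))
    a=f["frame"][130:200,240:310,::-1] if n=="scene" else f["frame"][130:220,180:270,::-1]
    cv2.imwrite("pics/g6%s.png"%n,cv2.resize(a,(600,600),interpolation=cv2.INTER_CUBIC))
    im=f["frame"].astype(int); m=(im[...,0]>130)&(im[...,1]<.75*im[...,0])&(im[...,2]<.35*im[...,0])&(im[...,1]>.25*im[...,0])
    v,u=np.nonzero(m); k=(v>120)&(v<200)&(u>200)&(u<310); u,v=u[k],v[k]
    if len(u): print(n,len(u),u.min(),u.max(),v.min(),v.max())
E
```

```text
t 8.7 p [0.5662 0.1403 0.3288] gap 0.0448 F [-0.5 -0.2  0. ] x [-0.314  0.95  -0.   ] y [0.95  0.314 0.003] j [ 0.07  0.02  1.7   0.    1.42 -0.25]
(16, array([0.52199576, 0.07706862]), array([0.54074333, 0.08956473]), np.float64(0.053950308598153765), np.float64(-162.62099114556574))
scene 31 271 292 162 191
(21, array([0.52221852, 0.07910844]), array([0.54398399, 0.08739852]), np.float64(0.05312428973379683), np.float64(-161.6702299816653))
top 34 216 245 137 185
```

View pics/g6scene.png

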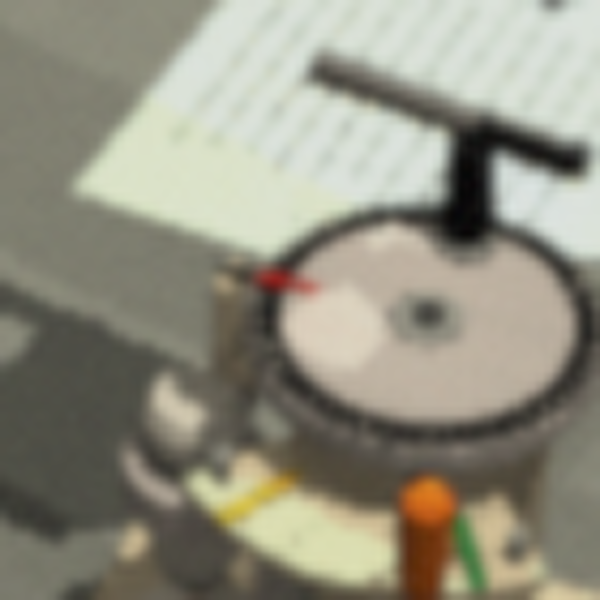

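View pics/g6top.png

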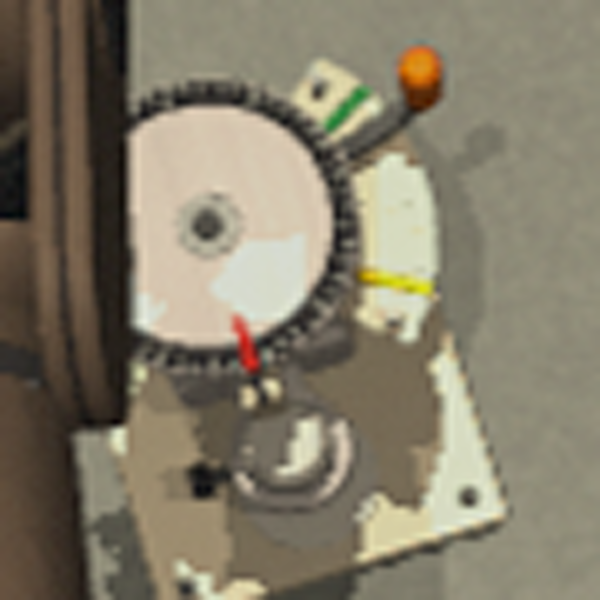

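The wheel stayed on the pointer after release; the red tip is at (250,368) by the notch at (258,388). The orange knob measures 105.8 mm from the axis, ring ≈0.246 rad, which fits. Next is the lever.

>>> arm_command(steps="-0.018 0.004 0 0 0 -2; -0.036 0.008 0 0 0 -4; -0.054 0.012 0 0 0 -6; -0.072 0.016 0 0 0 -8; -0.09 0.02 0 0 0 -10; -0.108 0.024 0 0 0 -12; -0.126 0.028 0 0 0 -14; -0.145 0.0315 0 0 0 -16", fingers=0.045)

```text
time: 9.6
eef_pos: [0.6408, 0.0118, 0.3238]
ee_rot: [-0.002, 0.467, 0.884, -0.0]
contact_force: [0.2, 0.2, 0.2]
finger_gap: 0.0451
```

```bash
python3 - <<'E'
from h import *
s,M=st(); print(M.T@(np.array([.6415,.0125,.205])-s["eef_pos"]))
E
```

```text
t 9.6 p [0.6408 0.0118 0.3238] gap 0.0451 F [0.2 0.2 0.2] x [-0.564  0.826  0.002] y [ 0.826  0.564 -0.002] j [-0.14  0.16  1.56  0.    1.43 -0.74]
[-6.97727033e-05  1.24275859e-03  1.18806125e-01]
```

>>> arm_command(steps="0 0.001 0.02 0 0 0; 0 0.001 0.04 0 0 0; 0 0.001 0.06 0 0 0; 0 0.001 0.08 0 0 0; 0 0.001 0.095 0 0 0; 0 0.001 0.11 0 0 0; 0 0.001 0.118 0 0 0; 0 0.001 0.118 0 0 0")

```text
time: 10.4
eef_pos: [0.6411, 0.0127, 0.2064]
ee_rot: [-0.001, 0.468, 0.884, -0.0]
contact_force: [-0.7, -0.3, -0.3]
finger_gap: 0.0451
```

```bash
python3 - <<'E'
from h import *
from station import *
s,M=st()
for n in("scene","top"):
    f=grab_frame(n); print(red(f,np.array([.582,.1])))
    a=f["frame"][120:210,240:330,::-1] if n=="scene" else f["frame"][120:210,180:270,::-1]
    cv2.imwrite("pics/g7%s.png"%n,cv2.resize(a,(600,600),interpolation=cv2.INTER_CUBIC))
E
```

```text
t 10.4 p [0.6411 0.0127 0.2064] gap 0.0451 F [-0.7 -0.3 -0.3] x [-0.563  0.827  0.002] y [ 0.827  0.563 -0.002] j [-0.14  0.23  1.69  0.    1.22 -0.74]
(16, array([0.52199576, 0.07706862]), array([0.54074333, 0.08956473]), np.float64(0.054532578574930574), np.float64(-162.50248318500553))
None
```

View pics/g7scene.png

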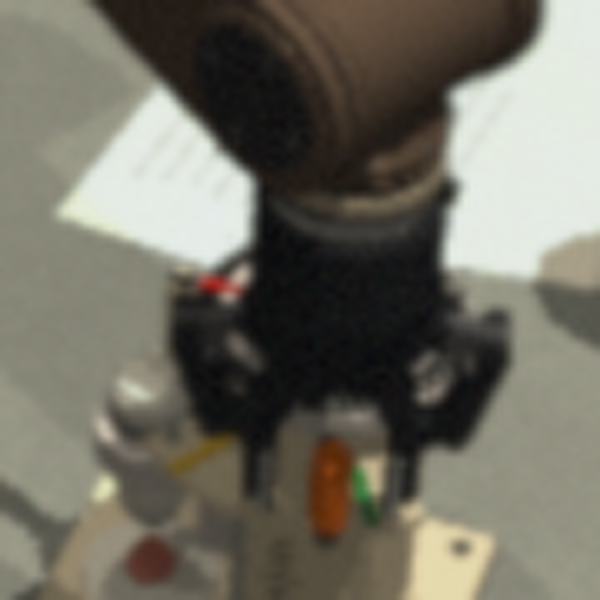

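The knob, at (330,490), stands between the fingers at (260,470) and (400,460).

>>> arm_command(steps="0 0 0 0 0 0; 0 0 0 0 0 0; 0 0 0 0 0 0; 0 0 0 0 0 0; 0 0 0 0 0 0; 0 0 0 0 0 0; 0 0 0 0 0 0; 0 0 0 0 0 0", fingers=0.023, grip_force=40)

```text
time: 11.3
eef_pos: [0.6419, 0.0126, 0.2083]
ee_rot: [-0.0, 0.468, 0.884, -0.0]
contact_force: [0.1, 0.7, 0.2]
finger_gap: 0.0228
```

```bash
cat > arc.py <<'E'
from h import *
import sys
s,M=st(); ax=np.array([.582,.1]); p=s["eef_pos"]; d=p[:2]-ax
a0=np.degrees(np.arctan2(d[1],d[0])); print("r",np.linalg.norm(d),"ang",a0,"ring",np.radians(-41.7-a0))
tot=float(sys.argv[1])
for i in range(1,9):
    a=np.radians(a0-tot*i/8); t=np.r_[ax+.105*np.array([np.cos(a),np.sin(a)]),p[2]]
    print((M.T@(t-p)).round(4)[:2], tot*i/8)
E
python3 arc.py 24
```

```text
t 11.3 p [0.6419 0.0126 0.2083] gap 0.0228 F [0.1 0.7 0.2] x [-0.563  0.827  0.   ] y [ 0.827  0.563 -0.   ] j [-0.14  0.23  1.68  0.    1.22 -0.74]
r 0.10594411899332529 ang -55.599333190642504 ring 0.24258912800844035
[ 0.0011 -0.0055] 3.0
[ 0.0015 -0.011 ] 6.0
[ 0.0022 -0.0164] 9.0
[ 0.0032 -0.0218] 12.0
[ 0.0045 -0.0272] 15.0
[ 0.006  -0.0325] 18.0
[ 0.0078 -0.0376] 21.0
[ 0.0099 -0.0427] 24.0
```

>>> arm_command(steps="0.001 -0.0055 0.002 0 0 3; 0.0015 -0.011 0.002 0 0 6; 0.002 -0.0164 0.002 0 0 9; 0.003 -0.0218 0.002 0 0 12; 0.0045 -0.0272 0.002 0 0 15; 0.006 -0.0325 0.002 0 0 18; 0.008 -0.0376 0.002 0 0 21; 0.01 -0.0427 0.002 0 0 24")

```text
time: 12.1
eef_pos: [0.6017, -0.0037, 0.2067]
ee_rot: [0.001, 0.642, 0.767, 0.001]
contact_force: [2.3, -0.2, -1.0]
finger_gap: 0.0229
```

```bash
python3 arc.py 24; python3 - <<'E'
from h import *
from station import *
f=grab_frame("scene"); print(red(f,np.array([.582,.1])))
cv2.imwrite("pics/g8.png",cv2.resize(f["frame"][120:210,240:330,::-1],(600,600),interpolation=cv2.INTER_CUBIC))
E
```

```text
t 12.1 p [ 0.6017 -0.0037  0.2067] gap 0.0229 F [ 2.3 -0.2 -1. ] x [-0.176  0.984 -0.001] y [0.984 0.176 0.003] j [-0.17  0.15  1.79 -0.    1.2  -0.35]
r 0.10550445985054548 ang -79.25392436116914 ring 0.6554396271473096
[ 0.0006 -0.0055] 3.0
[ 0.001 -0.011] 6.0
[ 0.0016 -0.0164] 9.0
[ 0.0026 -0.0219] 12.0
[ 0.0038 -0.0272] 15.0
[ 0.0053 -0.0325] 18.0
[ 0.0071 -0.0377] 21.0
[ 0.0091 -0.0428] 24.0
None
```

View pics/g8.png

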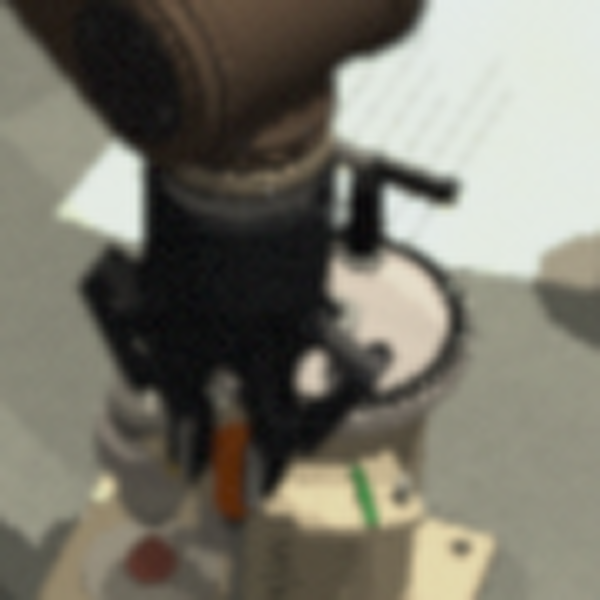

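The knob at (232,470) has come along. On to the stop.

>>> arm_command(steps="0.0006 -0.0055 0 0 0 3; 0.001 -0.011 0 0 0 6; 0.0016 -0.0164 0 0 0 9; 0.0026 -0.022 0 0 0 12; 0.0038 -0.0272 0 0 0 15; 0.0053 -0.0325 0 0 0 18; 0.007 -0.0377 0 0 0 21; 0.009 -0.0428 0 0 0 24")

```text
time: 12.95
eef_pos: [0.558, -0.0027, 0.2068]
ee_rot: [0.002, 0.787, 0.617, 0.001]
contact_force: [3.3, -1.9, 0.0]
finger_gap: 0.0231
```

```bash
python3 arc.py 4
```

```text
t 12.95 p [ 0.558  -0.0027  0.2068] gap 0.0231 F [ 3.3 -1.9  0. ] x [ 0.239  0.971 -0.001] y [ 0.971 -0.239  0.003] j [-0.19  0.05  1.89 -0.    1.2   0.06]
r 0.10542927579600662 ang -103.14298248754368 ring 1.0723823466528528
[ 0.0004 -0.0009] 0.5
[ 0.0004 -0.0018] 1.0
[ 0.0004 -0.0028] 1.5
[ 0.0004 -0.0037] 2.0
[ 0.0005 -0.0046] 2.5
[ 0.0005 -0.0055] 3.0
[ 0.0005 -0.0064] 3.5
[ 0.0006 -0.0073] 4.0
```

>>> arm_command(steps="0 -0.0005 0 0 0 0; 0 -0.001 0 0 0 0; 0 -0.0015 0 0 0 0; 0 -0.002 0 0 0 0; 0 -0.0025 0 0 0 0; 0 -0.003 0 0 0 0; 0 -0.003 0 0 0 0; 0 -0.003 0 0 0 0")

```text
time: 13.75
eef_pos: [0.5561, -0.0019, 0.2068]
ee_rot: [0.002, 0.787, 0.617, 0.002]
contact_force: [7.1, -4.1, -0.9]
finger_gap: 0.0233
```

```bash
python3 arc.py 4|head -2; python3 - <<'E'
from h import *
from station import *
for n in("scene","top"):
    f=grab_frame(n); print(red(f,np.array([.582,.1])))
    a=f["frame"][120:210,240:330,::-1] if n=="scene" else f["frame"][120:210,180:270,::-1]
    cv2.imwrite("pics/g9%s.png"%n,cv2.resize(a,(600,600),interpolation=cv2.INTER_CUBIC))
E
```

```text
t 13.75 p [ 0.5561 -0.0019  0.2068] gap 0.0233 F [ 7.1 -4.1 -0.9] x [ 0.237  0.971 -0.   ] y [ 0.971 -0.237  0.005] j [-0.19  0.04  1.9  -0.    1.19  0.05]
r 0.10516521075339948 ang -104.26790497156406 ring 1.092015947828722
(3, array([0.53614449, 0.08444438]), array([0.54074333, 0.08813419]), np.float64(0.04540608558196858), np.float64(-162.65310548215442))
None
```

View pics/g9scene.png

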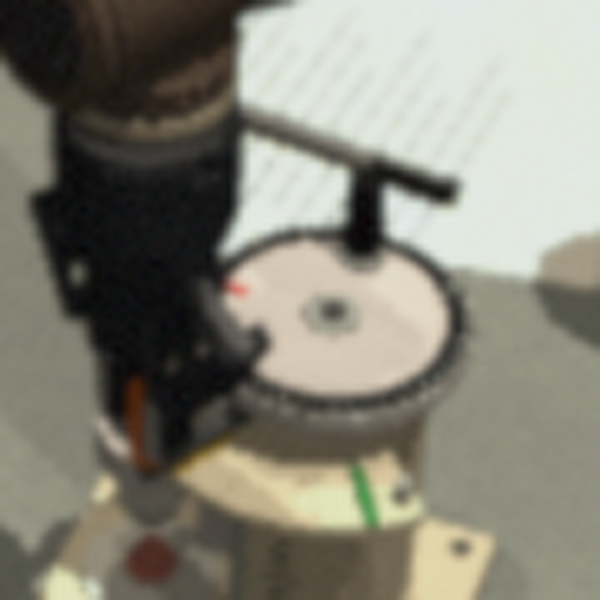

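The knob at (137,420) has just passed the yellow mark's edge. I'll press a little more to confirm the stop.

>>> arm_command(steps="0 -0.0005 0 0 0 0; 0 -0.001 0 0 0 0; 0 -0.0015 0 0 0 0; 0 -0.002 0 0 0 0; 0 -0.0025 0 0 0 0; 0 -0.003 0 0 0 0; 0 -0.003 0 0 0 0; 0 -0.003 0 0 0 0")

```text
time: 14.65
eef_pos: [0.556, -0.0019, 0.2068]
ee_rot: [0.005, 0.787, 0.617, 0.005]
contact_force: [16.7, -5.0, -6.6]
finger_gap: 0.0231
```

```bash
python3 arc.py 4|head -2
```

```text
t 14.65 p [ 0.556  -0.0019  0.2068] gap 0.0231 F [16.7 -5.  -6.6] x [0.238 0.971 0.   ] y [ 0.971 -0.238  0.014] j [-0.19  0.04  1.9  -0.    1.19  0.05]
r 0.1051911620442076 ang -104.32755348144067 ring 1.093057010719977
```

It is at the stop: no motion, and the force doubled to 17 N. Now unload, open and rise.

>>> arm_command(steps="0 0.003 0 0 0 0; 0 0.005 0 0 0 0; 0 0.005 0 0 0 0; 0 0.005 0 0 0 0; 0 0.005 0 0 0 0; 0 0.005 -0.03 0 0 0; 0 0.005 -0.07 0 0 0; 0 0.005 -0.11 0 0 0", fingers=0.04)

```text
time: 15.45
eef_pos: [0.5555, -0.0014, 0.3169]
ee_rot: [-0.001, 0.787, 0.617, -0.001]
contact_force: [0.7, -0.5, -0.3]
finger_gap: 0.04
```

>>> arm_command(steps="-0.02 0 -0.01 0 0 0; -0.05 0 -0.02 0 0 0; -0.08 0 -0.03 0 0 0; -0.11 0 -0.04 0 0 0; -0.14 0 -0.05 0 0 0; -0.17 0 -0.06 0 0 0; -0.19 0 -0.06 0 0 0; -0.19 0 -0.06 0 0 0")

```text
time: 16.25
eef_pos: [0.5105, -0.1882, 0.3766]
ee_rot: [0.0, 0.788, 0.616, -0.0]
contact_force: [-0.5, 0.4, -0.0]
finger_gap: 0.0401
```

```bash
python3 - <<'E'
from h import *
from station import *
s,M=st()
for n in("scene","top"):
    f=grab_frame(n); print(red(f,np.array([.582,.1])))
    a=f["frame"][120:210,240:330,::-1] if n=="scene" else f["frame"][130:220,180:270,::-1]
    cv2.imwrite("pics/ga%s.png"%n,cv2.resize(a,(600,600),interpolation=cv2.INTER_CUBIC))
E
```

```text
t 16.25 p [ 0.5105 -0.1882  0.3766] gap 0.0401 F [-0.5  0.4 -0. ] x [ 0.241  0.971 -0.   ] y [ 0.971 -0.241  0.   ] j [-0.54 -0.08  1.71 -0.    1.51 -0.3 ]
(15, array([0.52395068, 0.07706862]), array([0.54074333, 0.08956473]), np.float64(0.053664331973000516), np.float64(-162.71814470629553))
(21, array([0.52221852, 0.07910844]), array([0.54398399, 0.08739852]), np.float64(0.05324679895849457), np.float64(-161.67839035437066))
```

View pics/gascene.png

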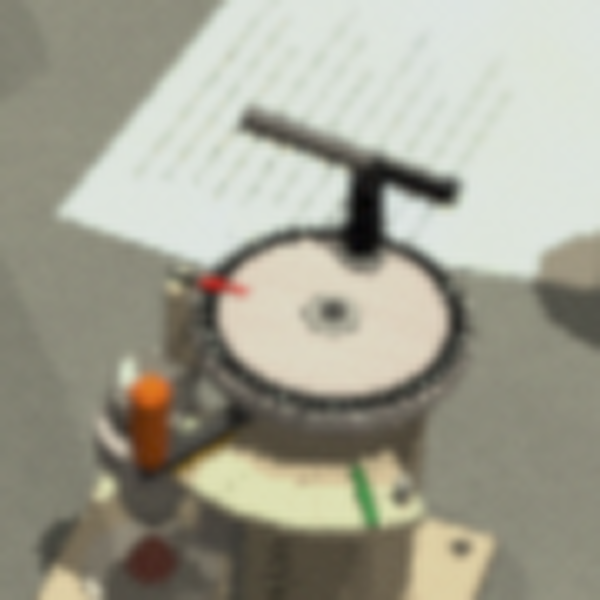

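View pics/gatop.png

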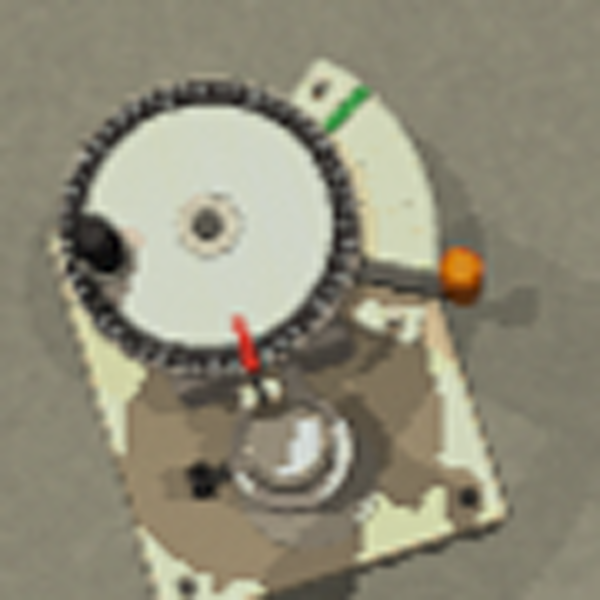

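The lever, with its knob at (462,275) in the top crop, covers the yellow mark. The red line, (238,320) to (250,370), points into the pointer notch at (258,385). The arm is clear, so I'll hand in.

```bash
python3 -c "
from station import *
print(sign_off())"
```

```text
the job is handed in; nothing more can be done
None
```

The camera height is set and clamped, and I handed the job in at 16.4 s. No verdict was given.

- **Wheel:** I wound it clockwise to about 38° past the pointer, a little under the eighth of a turn (45°) you asked for but above the 27° needed. I then came back anticlockwise by about 38°, more than the 26° slack, so the slack should be on the raising side. I worked that out from the travel, because the slack joint cannot be read directly.
- **Red line:** the last pictures put it within about 1° of the pointer (roughly 1 mm). The top view reads -161.7° and the scene view -162.7°, against the pointer at -161.7°. It did not move when I let go of the handle or when I clamped the lever.
- **Lock lever:** I pushed it to the hard stop, where it stopped moving and the force rose from 8 N to 17 N. The last picture shows it covering the yellow mark.
- **Hand-in:** the gripper was well clear with no contact force. I did not measure the bystanders again at the end; nothing suggested contact with them.
- **Disagreement:** while I was winding clockwise, the wheel angle worked out from the gripper position was 2–4° off the camera readings. I used the camera for the final setting.

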